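# Draw an incubated test cassette out with a fingertip and load the reader

## Robot

A 6-joint arm with a two-finger parallel gripper is mounted at the origin on the work surface. World frame = base frame: x ahead of the robot, y to its left, z up, the work surface at z = 0. Lengths are in m, angles in rad, forces in N, time in s.
With the tool pointing down it reaches from about 0.25 to 0.85 m from the base axis. Payload 12.5 kg.
Tool frame: the origin (TCP) lies on the centre line of the jaws, within the pads' length; the fingertips stand 19 mm ahead of it and the grasp point (between the pads) is the TCP; z points along the fingers, y is the line along which they close (so a half turn about z gives the same grasp; the last joint's range is limited). The gripper opens to 93 mm and grips with 3 to 60 N. Pads are 15 mm wide; open, the fingers measure 128 mm over their backs; the gripper's body (75 mm by 188 mm) begins 65 mm behind the grasp point.
Start: joints at [1.221, 0.351, 1.652, -0, 1.139, -0.085], TCP at [0.144, 0.531, 0.238] pointing down, gripper open.
Joint ranges: [-2.75, 2.75], [-0.79, 2.1], [0.01, 2.65], [-1.57, 4.71], [0.07, 3.14], [-2.87, 2.87]. Speed limits (rad/s): [2.22, 2.22, 2.79, 3.14, 3.14, 3.14].

## Interface

Orientations are given as a unit quaternion [x, y, z, w].
In Python, from station import arm gives the robot as it stands. The module is installed in compiled form; this text tells all that it offers.
- The arm moves only by the shell command python3 -m crank 'ROWS' [OPENING] [FORCE]. ROWS is JSON, a list of rows, each a list of 6 numbers: the shift along the tool's x, y, z in mm, then the turn, a rotation vector about the tool's x, y, z in rad. A call has 1 to 8 rows; each row shifts and turns the commanded pose from where the row before left it, along the tool's axes as they then stand; what a row does not reach is not made up. A row lasts 1/10 s, in which the tool goes at most 50 mm and 8.59 degrees, less where a joint would pass 70% of its speed; a pose out of reach is approached as far as the arm can. A call is refused whole if a number of a shift passes 50 or a number of a turn 0.15, either way. A call with a gripper value outside its range is refused whole. OPENING is the opening, from 0 (shut) to 1 (fully open), set as the call begins (- or left out, the last holds). The fingers move at their own pace and stop on an object; FORCE is the grip in N (left out, the last holds). Time passes only in rows, so rows that do not move let the fingers close. It gives the time, the measured TCP pose, the force, the opening and the grip force at its end, in the units of the state.
- arm.observe(): the state, without advancing time (a new reading comes with each control period).
- arm.camera(name): name is "side" or "top"; returns a dict with "frame" (420x560x3 uint8, red, green, blue), "K" (3x3 intrinsics, pixels), "rvec" (rotation vector, rad) and "tvec" (3), from world to camera coordinates, as OpenCV has them. Camera axes: x right, y down, z forward; pixel columns grow to the right and rows downward; lengths in m; the calibration is good to about 2 mm. A picture is of the moment at which its call begins. There is no depth.
- arm.finish_job(): hands the job in; it is judged then, once.
The state is a dict: "time_s": time; "joint_pos": joint angles; "joint_vel": joint speeds; "joint_efforts": joint torques, N m; "position": TCP position; "tcp_rot": TCP orientation; "ft_force": force on the tool from outside, world axes, zero at the start; "ft_torque": the same for the moment, N m; "opening": finger opening in m; "grasp_force": force on a finger pad.
Only numpy, scipy, OpenCV 4.12 (cv2) and the standard library are available. Lean on these libraries where they do the work, as an engineer would, in place of code of your own. Each camera call takes 0.05 s, during which the arm holds its last target. There are 200 camera calls.

## Task

The orange test has finished incubating. Press lightly on top of the orange cassette and draw it towards you along its channel until about a third of it overhangs the front edge of the incubator, still lying flat, then pinch the overhanging end, lift it out level and lay it flat in the reader's open tray, pushed gently home against the back stop with its orange end outwards, and let go. Its housing cracks if it is pressed down in the incubator harder than about 20 N, and the other tests and things on the bench must be left as they are.

Things in the scene. Friction and masses are not known exactly. Their poses are not given: they have to be found in the camera images.
- cassette: the test cassette to move: flat white plastic, 100 mm long (x), 30 mm wide (y), 7 mm thick, 18 to 35 g; its 60 mm long orange handle end bears white finger ridges near mid-length. Origin: centre of its underside. The orange end points along its -x (out of the incubator, towards the robot); the white end with sample well and window starts under the hood. Its top is smooth, with nothing to hook.
- cassette_front (a point): middle of the lower edge of the cassette's orange end, 50 mm along -x from its origin.
- cassette_rear (a point): middle of the lower edge of the cassette's white end, 50 mm along +x from its origin.
- incubator: five-station cassette incubator, cream plastic, 175 mm deep, 254 mm wide, 86 mm high, fixed. Origin: on the bench below the middle of its front edge; x into the machine (away from the robot), z up. Channels along x at y = -92, -46, 0, 46, 92 mm: 32.5 mm wide, floor at z = 30 mm, open at the front edge x = 0. The ribs between are 6 mm high, so a cassette stands only 1 mm proud of them.
- front_edge (a point): middle of the incubator's front edge at channel floor height (30 mm above the bench); axes as the incubator's. Each cassette starts with its front end 11 to 14 mm behind this edge, about 67 mm of it exposed. One that overhangs the edge by 50 mm tips off, and so does one pressed on its overhanging part: press on the ridges (38 to 56 mm from its front end) or a little behind.
- hood_edge (a point): middle of the hood's lower front edge, 79 mm behind the front edge, 46 mm above the bench; the hood's face slopes up from here to 86 mm height 47 mm farther back. Under the hood, 19 mm behind its edge, a sprung rubber shoe holds each cassette's rear down with about 2 N: drawing it out needs a press of 10 to 15 N for the first 14 mm; then it slides easily (friction on the floor about 0.2).
- reader: cassette reader, cream box 205 mm deep, 190 mm wide, 115 mm high with a screen on top, fixed. Origin: on the bench below the middle of the face of its tray's back stop; x into the machine, away from the robot. The box's front face is 8 mm behind that; the black tray sticks out of it towards -x.
- nest (a point): on the tray's floor (30 mm above the bench), middle of the face of the 8 mm high back stop; axes as the reader's. From here to x = -60 mm the floor has side walls 33.5 mm apart and 6.5 mm high, bevelled to 40 mm apart at the top; from -60 to -100 mm it is a tongue 18 mm wide and 8 mm thick, so fingers can pass either side of the cassette. The white end goes against the stop.
- cassette_blue: another test in the incubator, like the first but with a blue handle; not to be disturbed.
- cassette_green: another test in the incubator, green handle; not to be disturbed.
- cassette_grey: another test in the incubator, dark grey handle; not to be disturbed.
- tube_rack: white rack of capped blood tubes, 70 x 200 x 88 mm, standing well to the left; origin centre of its underside; to be left alone.
- kit_box: white kit box with a teal band, 90 x 140 x 60 mm, beside the tube rack; origin centre of its underside; to be left alone.
- pipette: a pipette lying on the bench in front of the instruments, about 260 mm long, 34 mm high; origin on the bench under the thick grip's lower end; to be left alone.
- waste_tray: yellow open tray 160 x 120 x 45 mm with two used cassettes in it, to the right of the reader; origin centre of its underside; to be left alone.
There are look-alikes about, which are no part of the job. Leave any red look-alike of the cassette alone.

How it is judged:
By the outcome, as a careful person would: the job done as asked, in the order asked, and still so for the second after the job is handed in, with the robot touching nothing.
It also fails if it takes over 72 s, if anything falls off the work surface, if the arm or the gripper's body presses on something with over 40 N, if the wrist force passes 120 N, or if a joint passes its speed limit or range.

## Working session

There is one attempt and no reset: what is moved stays moved. The work goes in short steps, Python scripts to look and compute and a shell command to move; the robot and the scene stay as the last step left them, time stands still between calls to the robot, and variables do not carry over. Pictures are saved under pics/ and viewed, at most 10 in all, crops included, and the job is handed in when it is done.

```bash
mkdir -p pics; cat > h.py <<'E'
import numpy as np, cv2, pickle
from station import arm
from scipy.spatial.transform import Rotation as R
def shot(n,f):
    c=arm.camera(n); cv2.imwrite(f'pics/{f}.png',c['frame'][:,:,::-1]); pickle.dump(c,open(f'pics/{f}.pkl','wb')); return c
def load(f): return pickle.load(open(f'pics/{f}.pkl','rb'))
def ray(c,uv):
    Rm=cv2.Rodrigues(np.array(c['rvec'],float))[0]; t=np.array(c['tvec'],float).ravel()
    d=Rm.T@np.linalg.inv(c['K'])@np.array([uv[0],uv[1],1.]); return -Rm.T@t,d
def onz(c,uv,z):
    o,d=ray(c,uv); return o+d*(z-o[2])/d[2]
def proj(c,P):
    return cv2.projectPoints(np.array(P,float).reshape(-1,3),np.array(c['rvec'],float),np.array(c['tvec'],float),np.array(c['K'],float),None)[0].reshape(-1,2)
E
python3 - <<'E'
from h import *
for n in('top','side'):
    c=shot(n,n+'0'); print(n,c['K'],ray(c,(280,210)))
s=arm.observe(); print(s['position'],s['tcp_rot'],s['time_s'],R.from_quat(s['tcp_rot']).as_matrix().round(3),s['opening'],s['ft_force'])
E
```

```text
top [[443.11918043   0.         280.52016024]
 [  0.         443.11918043 202.32206643]
 [  0.           0.           1.        ]] (array([ 2.77514569e-01, -2.82492948e-04,  1.57621809e+00]), array([ 0.13597879,  0.0011849 , -0.99086324]))
side [[481.35971866   0.         286.90183977]
 [  0.         481.35971866 219.36001087]
 [  0.           0.           1.        ]] (array([0.43910907, 1.11885817, 0.79905566]), array([ 0.07588908, -0.84156532, -0.53534321]))
[0.14382826 0.53056889 0.23718406] [ 1.31995395e-01  9.91250205e-01 -4.88079871e-04 -9.32833758e-05] 0.1 [[-0.965  0.262 -0.   ]
 [ 0.262  0.965 -0.001]
 [ 0.    -0.001 -1.   ]] 0.0929069844903332 [ 1.19939875 -0.53515233 -0.43641911]
```

View pics/top0.png

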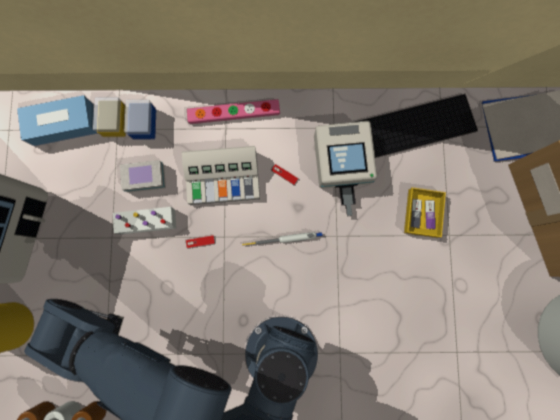

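View pics/side0.png

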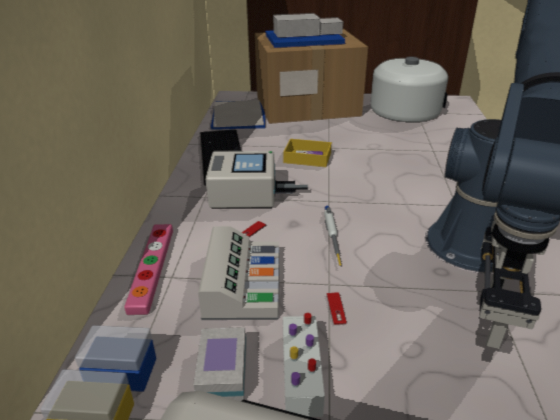

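The top view shows the incubator at (220,178), with the orange cassette at (223,188), green at (197,190), blue at (235,188) and grey at (248,186). The reader's tray is at (347,197). The side view shows the orange cassette at (261,272) and the tray at (292,187).

Things that could be mistaken for the target, in the top view: orange handle (223,188), red loose cassettes (285,175) and (200,241), and red or orange dots on the pink strip (200,113). By the description I choose (223,188) and will check it in a crop.

```bash
python3 - <<'E'
from h import *
t=load('top0')['frame'][:,:,::-1]; s=load('side0')['frame'][:,:,::-1]
def z(im,x,y,w,h,W,H): return cv2.resize(im[y:y+h,x:x+w],(W,H),interpolation=cv2.INTER_CUBIC)
a=np.hstack([z(t,175,140,100,70,400,280),z(t,310,115,100,105,400,280)[:, :]])
b=np.hstack([z(s,195,220,100,75,400,300),z(s,200,140,120,90,400,300)])
cv2.imwrite('pics/crop0.png',np.vstack([a,b]))
E
```

```text
(no output)
```

View pics/crop0.png

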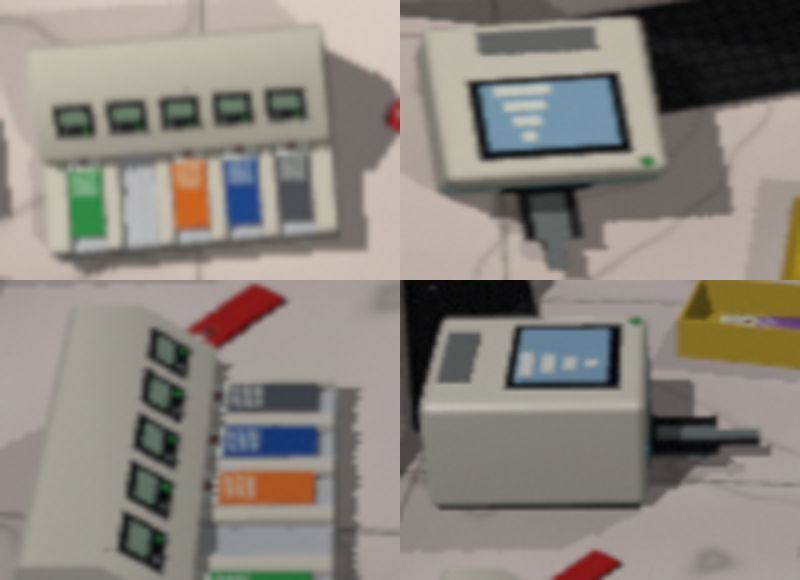

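The crop confirms it: the orange cassette is in the middle channel, with green and an empty channel to its left and blue and grey to its right. The reader's tray points toward the robot and is slightly yawed.

```bash
cat > meas.py <<'E'
from h import *
def hmask(c,lo,hi,roi,k=8):
    x,y,w,h=roi; im=cv2.resize(c['frame'][y:y+h,x:x+w],None,fx=k,fy=k,interpolation=cv2.INTER_CUBIC)
    m=cv2.inRange(cv2.cvtColor(im,cv2.COLOR_RGB2HSV),lo,hi)
    n,l,st,_=cv2.connectedComponentsWithStats(m); i=1+st[1:,4].argmax()
    v,u=np.nonzero(l==i); return np.c_[x+(u+.5)/k-.5,y+(v+.5)/k-.5]
def rect(c,uv,z):
    P=np.array([onz(c,p,z)[:2] for p in uv[::7]])*1000
    r=cv2.minAreaRect(P.astype(np.float32)); return r,cv2.boxPoints(r)
E
python3 - <<'E'
from meas import *
T,S=load('top0'),load('side0')
hs=dict(orange=((5,150,110),(20,255,255)),blue=((105,130,60),(125,255,255)),green=((55,120,60),(85,255,255)))
for n,(lo,hi) in hs.items():
    for nm,c,roi in(('top',T,(175,170,100,40)),('side',S,(240,235,50,75))):
        r,b=rect(c,hmask(c,lo,hi,roi),.037); print(n,nm,np.round(r[0],1),np.round(r[1],1),round(r[2],1),b.round(0).tolist())
for uv in((188,203.75),(259.5,198)): print('frontcorner',onz(T,uv,.033))
for nm,c,roi in(('top',T,(335,185,30,35)),('side',S,(273,170,45,30))):
    uv=hmask(c,(0,0,0),(180,255,110),roi); r,b=rect(c,uv,.034); print('tray',nm,r,b.round(0).tolist())
for uv in((320,184.4),(376,180.6)): print('readerfronttop',onz(T,uv,.115))
E
```

```text
orange top [567.  205.4] [53.9 27.2] 4.6 [[539.0, 217.0], [541.0, 190.0], [595.0, 194.0], [593.0, 221.0]]
orange side [569.5 205.5] [56.4 27.9] 3.8 [[540.0, 217.0], [542.0, 190.0], [599.0, 193.0], [597.0, 221.0]]
blue top [560.6 158.8] [35.4 25.2] 4.6 [[542.0, 170.0], [544.0, 145.0], [579.0, 148.0], [577.0, 173.0]]
blue side [571.7 159.6] [55.5 27.2] 3.8 [[543.0, 171.0], [545.0, 144.0], [600.0, 148.0], [599.0, 175.0]]
green top [551.  296.2] [34.6 25.7] 4.6 [[533.0, 308.0], [535.0, 282.0], [569.0, 285.0], [567.0, 310.0]]
green side [559.  297.1] [49.  26.9] 3.8 [[534.0, 309.0], [536.0, 282.0], [584.0, 285.0], [583.0, 312.0]]
frontcorner [0.51433582 0.3255083  0.033     ]
frontcorner [0.53266907 0.07356214 0.033     ]
tray top ((522.4406127929688, -244.5705108642578), (106.52397155761719, 111.07891082763672), 89.49776458740234) [[466.0, -297.0], [578.0, -298.0], [578.0, -192.0], [467.0, -191.0]]
tray side ((525.4705200195312, -246.1790008544922), (119.12190246582031, 198.61260986328125), 5.4764084815979) [[457.0, -153.0], [476.0, -351.0], [594.0, -339.0], [575.0, -142.0]]
readerfronttop [ 0.5636172  -0.13355849  0.115     ]
readerfronttop [ 0.57497307 -0.3220675   0.115     ]
```

```bash
python3 - <<'E'
from h import *
T,S=load('top0'),load('side0')
def z(c,x,y,w,h,k): return cv2.resize(c['frame'][y:y+h,x:x+w,::-1],None,fx=k,fy=k,interpolation=cv2.INTER_LANCZOS4)
a=z(T,330,175,40,45,12); b=z(S,268,165,56,40,7)  
o=np.zeros((540,480+392,3),np.uint8); o[:540,:480]=a; o[:280,480:]=b
g=z(T,335,180,20,20,3)
cv2.imwrite('pics/crop1.png',o[:, :800] if 0 else cv2.copyMakeBorder(cv2.resize(o,None,fx=.9,fy=.9),0,0,0,0,0))
E
```

```text
(no output)
```

View pics/crop1.png

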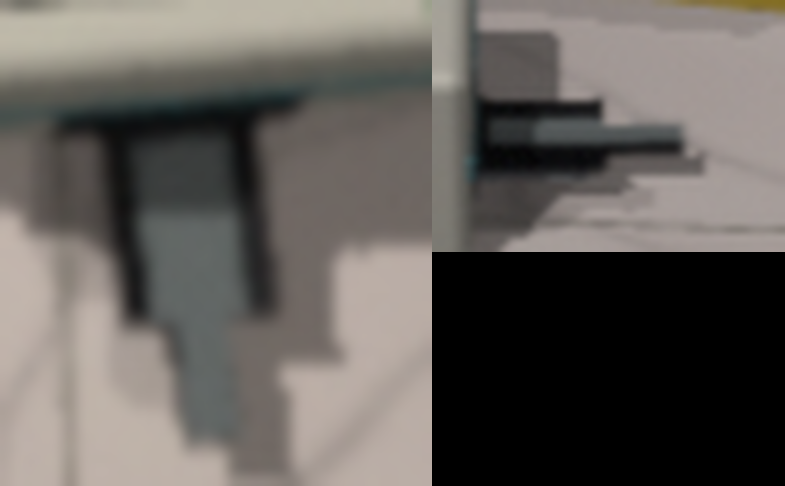

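```bash
python3 - <<'E'
from h import *
T,S=load('top0'),load('side0')
t=lambda x,y,z:(onz(T,(330+x/10.8-.5,175+y/10.8-.5),z)*1000).round(1)[:2]
s=lambda x,y,z:(onz(S,(268+(x-432)/6.3-.5,165+y/6.3-.5),z)*1000).round(1)[:2]
print('tongue end',t(212,443,.03),s(683,134,.03), t(190,446,.03),t(237,440,.03))
print('wallfront L,R',t(127,322,.0365),t(273,315,.0365),'R side',s(602,101,.0365))
print('inner back L,R',t(130,135,.033),t(234,130,.033))
print('inner front L,R',t(148,318,.03),t(252,312,.03))
print('tongue root L,R',t(170,325,.03),t(228,325,.03))
print('stop back L,R',t(60,125,.038),t(300,100,.038))
E
```

```text
tongue end [ 468.  -241.2] [ 471.9 -241.9] [ 467.1 -234. ] [ 468.9 -249.4]
wallfront L,R [ 507.1 -213.8] [ 509.  -261.4] R side [ 514.8 -262.4]
inner back L,R [ 569.6 -217.1] [ 571.  -251.3]
inner front L,R [ 509.3 -221.6] [ 511.  -255.7]
tongue root L,R [ 507.  -228.7] [ 506.8 -247.7]
stop back L,R [ 572.2 -193.6] [ 579.8 -272.4]
```

```bash
cat > go.py <<'E'
import sys
from h import *
YAW=np.radians(4.2)
def delta(p):
    s=arm.observe(); Rc=R.from_quat(s['tcp_rot']); c,q=np.cos(YAW),np.sin(YAW)
    Rt=R.from_matrix(np.array([[-c,-q,0],[-q,c,0],[0,0,-1]]))
    d=Rc.inv().apply(np.array(p)-np.array(s['position'])*1000)
    print('shift',d.round(1),'turn',(Rc.inv()*Rt).as_rotvec().round(4),'| pos',(np.array(s['position'])*1000).round(1),'F',np.round(s['ft_force'],1),'op',round(s['opening'],4),'t',s['time_s'],'q',np.round(s['joint_pos'],2))
if len(sys.argv)>3: delta([float(a) for a in sys.argv[1:4]])
E
python3 -m crank '[[0,0,0,0,0,-0.113],[0,0,0,0,0,-0.113],[0,0,0,0,0,-0.113],[-38,-32,0,0,0,0],[-38,-32,0,0,0,0],[-38,-32,0,0,0,0],[-38,-32,0,0,0,0],[-38,-32,0,0,0,0]]' 0
python3 go.py 584 206.6 120
```

```text
time_s: 0.9
position: [0.3465, 0.3839, 0.2375]
tcp_rot: [-0.037, 0.999, -0.0, -0.0]
ft_force: [0.7, 0.9, -1.3]
opening: 0.0338
grasp_force: 0.0
shift [-223.7 -194.4  117.5] turn [-0.0001 -0.0002  0.0011] | pos [346.5 383.9 237.5] F [ 0.7  0.9 -1.3] op 0.0338 t 0.9 q [ 0.75  0.29  1.74  0.    1.11 -0.9 ]
```

```bash

python3 -m crank '[[-38,-32,0,0,0,0],[-38,-32,0,0,0,0],[-38,-32,0,0,0,0],[-38,-32,0,0,0,0],[-36,-32,0,0,0,0],[-36,-34,0,0,0,0],[0,0,0,0,0,0]]'
python3 go.py 584 206.6 70
```

```text
time_s: 1.6
position: [0.5862, 0.2047, 0.2368]
tcp_rot: [-0.035, 0.999, -0.0, 0.0]
ft_force: [-0.9, 1.3, -0.1]
opening: 0.0007
grasp_force: 0.0
shift [  2.1   2.2 166.8] turn [-0.0009  0.0001 -0.0034] | pos [586.2 204.7 236.8] F [-0.9  1.3 -0.1] op 0.0007 t 1.6 q [ 0.26  0.48  1.46 -0.    1.2  -1.38]
```

```bash

python3 -m crank '[[0,0,40,0,0,0],[0,0,40,0,0,0],[0,0,40,0,0,0],[0,0,30,0,0,0],[0,0,0,0,0,0],[0,0,0,0,0,0]]'
python3 go.py 584 206.6 56
python3 - <<'E'
from meas import *
T=shot('top','top1');S=shot('side','side1')
z=lambda c,x,y,w,h,k: cv2.resize(c['frame'][y:y+h,x:x+w,::-1],None,fx=k,fy=k,interpolation=cv2.INTER_CUBIC)
cv2.imwrite('pics/c2.png',np.hstack([z(T,180,145,85,75,4.7),z(S,215,200,85,100,4)[:352]]))
E
```

```text
time_s: 2.2
position: [0.583, 0.2089, 0.0883]
tcp_rot: [-0.037, 0.999, -0.0, -0.0]
ft_force: [-0.1, -0.5, 0.2]
opening: 0.0008
grasp_force: 0.0
shift [-0.9 -2.3 32.3] turn [-0.     -0.0003  0.0012] | pos [583.  208.9  88.3] F [-0.1 -0.5  0.2] op 0.0008 t 2.2 q [ 0.27  0.65  1.58  0.    0.91 -1.38]
```

View pics/c2.png

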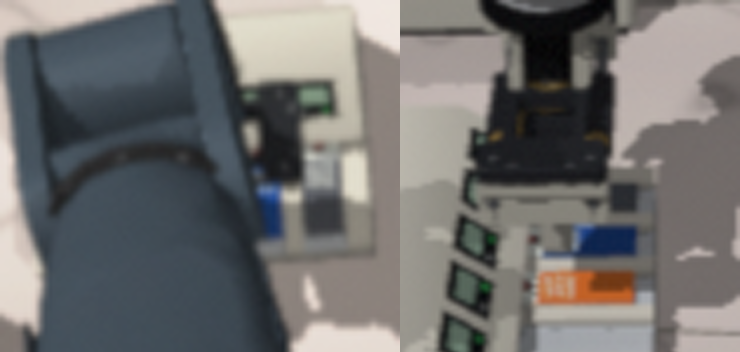

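The fingers are shut above the ridges. In the side view the orange handle is clear at (250,272), and the fingertips line up over its ridge end.

```bash

python3 -m crank '[[-1,-1,10,0,0,0],[0,-1,10,0,0,0],[0,0,6,0,0,0],[0,0,0,0,0,0],[0,0,0,0,0,0]]'
python3 go.py 584 206.6 56
python3 -m crank '[[0,0,1,0,0,0],[0,0,1,0,0,0],[0,0,0,0,0,0],[0,0,0,0,0,0]]'
```

```text
time_s: 2.8
position: [0.5841, 0.2066, 0.0615]
tcp_rot: [-0.037, 0.999, -0.0, -0.0]
ft_force: [-0.8, 0.1, -0.1]
opening: 0.0006
grasp_force: 0.0
shift [0.1 0.  5.5] turn [-0.0001 -0.0003  0.0009] | pos [584.1 206.6  61.5] F [-0.8  0.1 -0.1] op 0.0006 t 2.8 q [ 0.26  0.69  1.58  0.    0.87 -1.38]
time_s: 3.2
position: [0.5842, 0.2066, 0.0597]
tcp_rot: [-0.037, 0.999, 0.0, 0.0]
ft_force: [0.3, 0.5, 0.3]
opening: 0.0001
grasp_force: 0.0
```

```bash

python3 -m crank '[[0,0,1,0,0,0],[0,0,1,0,0,0],[0,0,0,0,0,0],[0,0,0,0,0,0]]'
python3 -m crank '[[0,0,0.7,0,0,0],[0,0,0,0,0,0],[0,0,0,0,0,0]]'
```

```text
time_s: 3.6
position: [0.5841, 0.2066, 0.0576]
tcp_rot: [-0.037, 0.999, -0.0, -0.0]
ft_force: [0.2, -0.1, -0.6]
opening: 0.0002
grasp_force: 0.0
time_s: 3.9
position: [0.5842, 0.2066, 0.0569]
tcp_rot: [-0.037, 0.999, -0.0, -0.0]
ft_force: [0.0, -0.1, -0.8]
opening: 0.0003
grasp_force: 0.0
```

```bash

python3 -m crank '[[0,0,0.5,0,0,0],[0,0,0,0,0,0],[0,0,0,0,0,0]]' | grep -E 'pos|force'
python3 -m crank '[[0,0,0.3,0,0,0],[0,0,0,0,0,0],[0,0,0,0,0,0]]'| grep -E 'pos|force'
python3 -m crank '[[0,0,0.2,0,0,0],[0,0,0,0,0,0],[0,0,0,0,0,0]]'| grep -E 'pos|force'
```

```text
position: [0.5841, 0.2066, 0.0564]
ft_force: [1.0, -0.6, 0.7]
grasp_force: 0.0
position: [0.5842, 0.2066, 0.0563]
ft_force: [-0.8, 0.2, 3.2]
grasp_force: 1.8
position: [0.5843, 0.2066, 0.0563]
ft_force: [-1.4, 0.6, 5.4]
grasp_force: 2.8
```

```bash

python3 -m crank '[[0,0,0.4,0,0,0],[0,0,0,0,0,0],[0,0,0,0,0,0]]' | grep -E 'pos|force'
python3 -m crank '[[0,0,0.3,0,0,0],[0,0,0,0,0,0],[0,0,0,0,0,0]]'| grep -E 'pos|force'
```

```text
position: [0.5845, 0.2067, 0.0563]
ft_force: [-1.5, -0.7, 9.2]
grasp_force: 4.3
position: [0.5847, 0.2067, 0.0563]
ft_force: [-2.5, -1.4, 11.0]
grasp_force: 5.5
```

```bash

python3 -m crank '[[0,0,0.2,0,0,0],[1,0,0,0,0,0],[1,0,0,0,0,0],[1,0,0,0,0,0],[0,0,0,0,0,0]]' | grep -E 'pos|force'
python3 - <<'E'
from meas import *
S=shot('side','side2')
for n in('side0','side2'):
    r,b=rect(load(n),hmask(load(n),(5,150,80),(20,255,255),(240,235,50,75)),.037); print(b.round(1).tolist())
E
```

```text
position: [0.5826, 0.2067, 0.0563]
ft_force: [1.2, -0.4, 8.6]
grasp_force: 4.4
[[540.4000244140625, 217.5], [542.2999877929688, 189.6999969482422], [598.5999755859375, 193.39999389648438], [596.7000122070312, 221.1999969482422]]
[[539.5, 217.39999389648438], [541.7999877929688, 189.39999389648438], [596.5, 193.89999389648438], [594.2000122070312, 221.89999389648438]]
```

```bash

python3 -m crank '[[0,0,0.4,0,0,0],[0,0,0,0,0,0]]' | grep -E 'pos|force'
python3 -m crank '[[1,0,0,0,0,0],[1,0,0,0,0,0],[1,0,0,0,0,0],[1,0,0,0,0,0]]' | grep -E 'pos|force'
python3 - <<'E'
from meas import *
S=shot('side','side3')
for n in('side3',):
    r,b=rect(load(n),hmask(load(n),(5,150,80),(20,255,255),(240,235,50,75)),.037); print(b.round(1).tolist())
E
```

```text
position: [0.5826, 0.2067, 0.0563]
ft_force: [-0.6, -0.6, 13.3]
grasp_force: 6.6
position: [0.5791, 0.2065, 0.0563]
ft_force: [2.9, -0.8, 9.7]
grasp_force: 5.3
[[536.4000244140625, 217.6999969482422], [538.2999877929688, 189.39999389648438], [593.0, 193.10000610351562], [591.0999755859375, 221.3000030517578]]
```

```bash

python3 -m crank '[[1,0,0.15,0,0,0],[1,0,0.15,0,0,0],[1,0,0,0,0,0],[1,0,0,0,0,0],[1,0,0,0,0,0],[1,0,0,0,0,0]]' | grep -E 'pos|force'
python3 - <<'E'
from meas import *
S=shot('side','side4')
r,b=rect(S,hmask(S,(5,150,80),(20,255,255),(240,235,50,75)),.037); print(b.round(1).tolist(),arm.observe()['ft_force'])
E
```

```text
position: [0.5734, 0.2061, 0.0563]
ft_force: [3.5, 0.4, 13.3]
grasp_force: 6.3
[[530.4000244140625, 217.0], [532.9000244140625, 188.89999389648438], [587.5, 193.6999969482422], [585.0, 221.8000030517578]] [ 2.38737272  1.04429413 12.78033656]
```

```bash

python3 -m crank '[[1.5,0,0,0,0,0],[1.5,0,0,0,0,0],[1.5,0,0,0,0,0],[1.5,0,0,0,0,0],[1,0,0,0,0,0]]' | grep -E 'pos|force'
python3 - <<'E'
from meas import *
S=shot('side','side5')
r,b=rect(S,hmask(S,(5,150,80),(20,255,255),(230,235,65,75)),.037); print(b.round(1).tolist(),arm.observe()['ft_force'])
E
```

```text
position: [0.5663, 0.2056, 0.0563]
ft_force: [1.8, -0.4, 12.8]
grasp_force: 6.7
[[524.2000122070312, 219.3000030517578], [524.5999755859375, 188.1999969482422], [579.7999877929688, 188.89999389648438], [579.4000244140625, 219.89999389648438]] [ 1.51869021 -0.17506399 13.49584459]
```

```bash

python3 -m crank '[[1,0,-0.3,0,0,0],[1,0,-0.3,0,0,0],[2,0,0,0,0,0],[2,0,0,0,0,0],[2,0,0,0,0,0],[2,0,0,0,0,0]]' | grep -E 'pos|force'
python3 - <<'E'
from meas import *
S=shot('side','side6')
r,b=rect(S,hmask(S,(5,150,80),(20,255,255),(230,235,75,75)),.037); print(b.round(1).tolist(),arm.observe()['ft_force'])
E
```

```text
position: [0.5557, 0.2047, 0.0563]
ft_force: [2.8, 0.2, 9.9]
grasp_force: 5.0
[[512.9000244140625, 220.0], [513.4000244140625, 188.10000610351562], [568.0, 188.89999389648438], [567.5, 220.8000030517578]] [ 1.31039892 -0.49226491 10.69444355]
```

```bash

python3 -m crank '[[1,0,-0.3,0,0,0],[2,0,-0.1,0,0,0],[2,0,0,0,0,0],[2,0,0,0,0,0],[2,0,0,0,0,0],[2,0,0,0,0,0],[2,0,0,0,0,0],[2,0,0,0,0,0]]' | grep -E 'pos|force'
python3 - <<'E'
from meas import *
S=shot('side','side7')
r,b=rect(S,hmask(S,(5,150,80),(20,255,255),(230,235,75,75)),.037); print(b.round(1).tolist(),arm.observe()['ft_force'])
cv2.imwrite('pics/c3.png',cv2.resize(S['frame'][225:305,200:310,::-1],None,fx=6,fy=6,interpolation=cv2.INTER_CUBIC))
E
```

```text
position: [0.5404, 0.2035, 0.0563]
ft_force: [1.7, -0.5, 6.3]
grasp_force: 3.8
[[497.70001220703125, 218.89999389648438], [499.20001220703125, 186.89999389648438], [553.7000122070312, 189.5], [552.2000122070312, 221.5]] [ 0.41199292 -0.05628435  8.61886608]
```

View pics/c3.png

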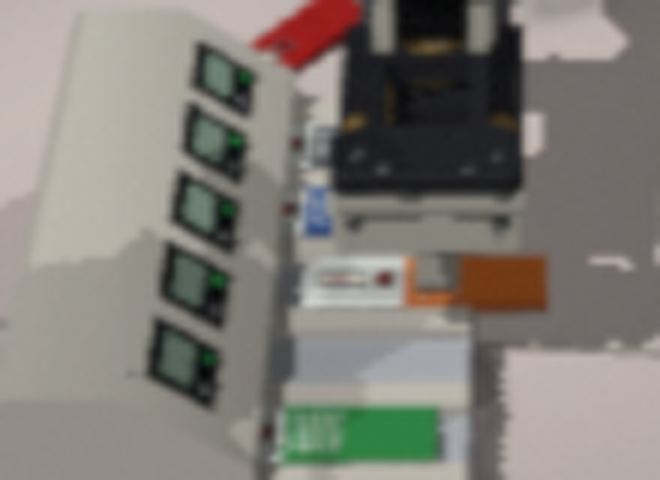

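The side view shows the cassette flat in its channel. Its front is at crop x=547 and the incubator edge at x≈471, at about 2.4 px/mm, so it overhangs by about 31 mm. I'll draw it 2 mm more, then lift off.

```bash

python3 -m crank '[[1,0,0,0,0,0],[1.3,0,0,0,0,0],[0,0,0,0,0,0],[0,0,-2,0,0,0],[0,0,-10,0,0,0],[0,0,-25,0,0,0],[0,0,-30,0,0,0],[0,0,0,0,0,0]]' 0.55
python3 go.py 511 201.2 80
```

```text
time_s: 10.1
position: [0.5388, 0.2036, 0.1263]
tcp_rot: [-0.037, 0.999, 0.001, 0.003]
ft_force: [0.4, -0.6, 0.1]
opening: 0.0507
grasp_force: 0.0
shift [28.1 -0.4 46.1] turn [0.0012 0.0058 0.001 ] | pos [538.8 203.6 126.3] F [ 0.4 -0.6  0.1] op 0.0507 t 10.1 q [ 0.28  0.53  1.68 -0.    0.92 -1.36]
```

```bash

python3 -m crank '[[10,0,0,0,0,0],[10,0,0,0,0,0],[10,0,0,0,0,0],[0,0,10,0,0,0],[0,0,0,0,0,0]]' | grep pos
python3 - <<'E'
from meas import *
S=shot('side','side8')
uv=hmask(S,(5,150,80),(20,255,255),(230,235,75,75))
for z in(.037,):
    r,b=rect(S,uv,z); print(r,b.round(1).tolist())
E
python3 go.py 509 201.2 33.5
```

```text
position: [0.5061, 0.2006, 0.1108]
((524.8385009765625, 204.27737426757812), (55.575164794921875, 34.20705795288086), 0.6995484232902527) [[496.79998779296875, 221.0], [497.29998779296875, 186.8000030517578], [552.7999877929688, 187.5], [552.4000244140625, 221.6999969482422]]
shift [-2.5  0.3 77.8] turn [-0.0004 -0.0016  0.0009] | pos [506.7 200.7 111.3] F [-0.8 -0.1  0.3] op 0.0511 t 10.65 q [ 0.29  0.51  1.77 -0.    0.87 -1.35]
```

```bash

python3 -m crank '[[-2,0,20,0,0,0],[0,0,20,0,0,0],[0,0,15,0,0,0],[0,0,12,0,0,0],[0,0,8,0,0,0],[0,0,3,0,0,0],[0,0,0,0,0,0]]' | grep -E 'pos|force'
python3 go.py 509 201.2 33.5
python3 - <<'E'
from meas import *
S=shot('side','side9')
cv2.imwrite('pics/c4.png',cv2.resize(S['frame'][225:305,210:310,::-1],None,fx=6,fy=6,interpolation=cv2.INTER_CUBIC))
E
```

```text
position: [0.5091, 0.201, 0.0343]
ft_force: [0.1, -0.7, 0.7]
grasp_force: 0.0
shift [0.1 0.2 0.8] turn [-0.     -0.0001  0.0009] | pos [509.1 201.   34.3] F [ 0.1 -0.7  0.7] op 0.0513 t 11.35 q [ 0.29  0.64  1.79  0.    0.71 -1.35]
```

View pics/c4.png

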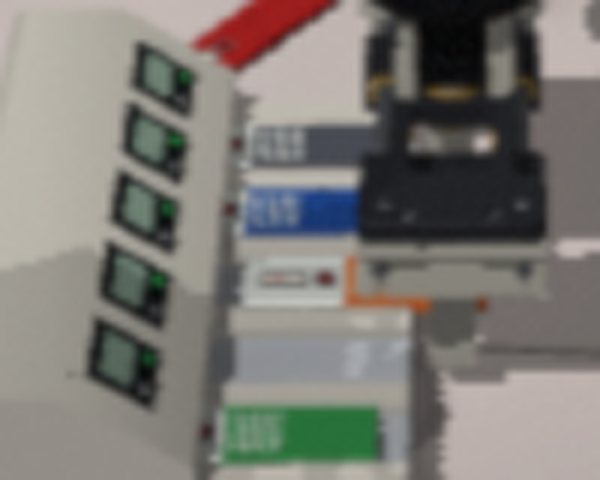

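The near finger is beside the overhanging end, at crop (452,325), and clear of the incubator edge at x≈412. The orange tip shows at x≈487. Closing now.

```bash

python3 -m crank '[[0,0,0.8,0,0,0],[0,0,0,0,0,0],[0,0,0,0,0,0],[0,0,0,0,0,0],[0,0,0,0,0,0],[0,0,0,0,0,0]]' 0.2 25
python3 -m crank '[[0,0,-1,0,0,0],[0,0,-2,0,0,0],[0,0,-3,0,0,0],[0,0,-4,0,0,0],[0,0,0,0,0,0]]'
```

```text
time_s: 12.0
position: [0.5092, 0.201, 0.0337]
tcp_rot: [-0.037, 0.999, 0.0, 0.0]
ft_force: [0.4, -0.6, 2.9]
opening: 0.0298
grasp_force: 25.0
time_s: 12.5
position: [0.5094, 0.2011, 0.0442]
tcp_rot: [-0.037, 0.999, 0.0, 0.0]
ft_force: [-0.5, 0.5, 0.5]
opening: 0.0297
grasp_force: 25.0
```

```bash

python3 -m crank '[[0,0,-8,0,0,0],[0,0,-12,0,0,0],[0,0,-15,0,0,0],[0,0,-15,0,0,0],[10,0,-6,0,0,0],[15,0,0,0,0,0],[10,0,0,0,0,0],[0,0,0,0,0,0]]' | grep -E 'time|force'
python3 go.py 474 -241.2 100
python3 - <<'E'
from meas import *
S=shot('side','sideA')
cv2.imwrite('pics/c5.png',cv2.resize(S['frame'][215:305,220:320,::-1],None,fx=6,fy=6,interpolation=cv2.INTER_CUBIC))
E
```

```text
time_s: 13.3
ft_force: [-0.4, 0.6, -0.7]
grasp_force: 25.0
shift [ 3.150e+01 -4.384e+02 -3.000e-01] turn [-0.0002 -0.001   0.0013] | pos [472.7 198.3  99.6] F [-0.4  0.6 -0.7] op 0.0301 t 13.3 q [ 0.31  0.48  1.86  0.    0.8  -1.34]
```

View pics/c5.png

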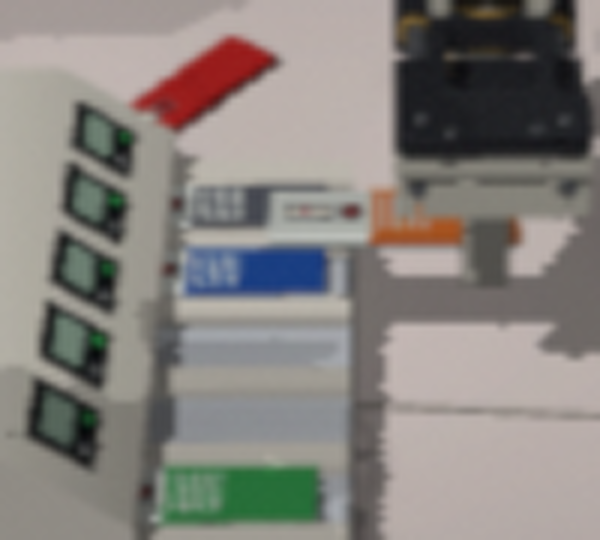

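It is held level: the cassette runs straight from crop (268,240) to (520,240), with the pad at x≈487, about 14 mm from the orange end. Now carrying it to the reader.

```bash

python3 -m crank '[[2,-20,0,0,0,0],[3,-35,0,0,0,0],[3,-40,0,0,0,0],[3,-40,0,0,0,0],[3,-40,0,0,0,0],[3,-40,0,0,0,0],[3,-40,0,0,0,0]]' | grep -E 'pos|force'
python3 -m crank '[[3,-40,0,0,0,0],[3,-40,0,0,0,0],[3,-40,0,0,0,0],[2,-35,0,0,0,0],[1,-20,0,0,0,0],[0,-8,0,0,0,0],[0,0,0,0,0,0],[0,0,0,0,0,0]]' | grep -E 'pos|force'
python3 go.py 474 -241.2 60
```

```text
position: [0.4734, -0.0592, 0.0996]
ft_force: [0.9, 0.8, -0.4]
grasp_force: 25.0
position: [0.4747, -0.2399, 0.0994]
ft_force: [-0.5, -0.1, -0.1]
grasp_force: 25.0
shift [ 0.8 -1.2 39.4] turn [ 0.0004 -0.0004  0.0014] | pos [ 474.7 -239.9   99.4] F [-0.5 -0.1 -0.1] op 0.0296 t 14.85 q [-0.56  0.51  1.81  0.    0.83 -2.2 ]
```

```bash

python3 -m crank '[[0,-1,15,0,0,0],[0,0,18,0,0,0],[0,0,14,0,0,0],[0,0,6,0,0,0],[0,0,0,0,0,0],[0,0,0,0,0,0]]' | grep -E 'pos|force'
python3 - <<'E'
from meas import *
S=shot('side','sideB');T=shot('top','topB')
z=lambda c,x,y,w,h,k: cv2.resize(c['frame'][y:y+h,x:x+w,::-1],None,fx=k,fy=k,interpolation=cv2.INTER_CUBIC)
cv2.imwrite('pics/c6.png',np.hstack([z(T,325,175,50,60,8),z(S,265,160,50,60,8)]))
E
```

```text
position: [0.4751, -0.2417, 0.0469]
ft_force: [0.5, -0.3, 1.0]
grasp_force: 25.0
```

View pics/c6.png

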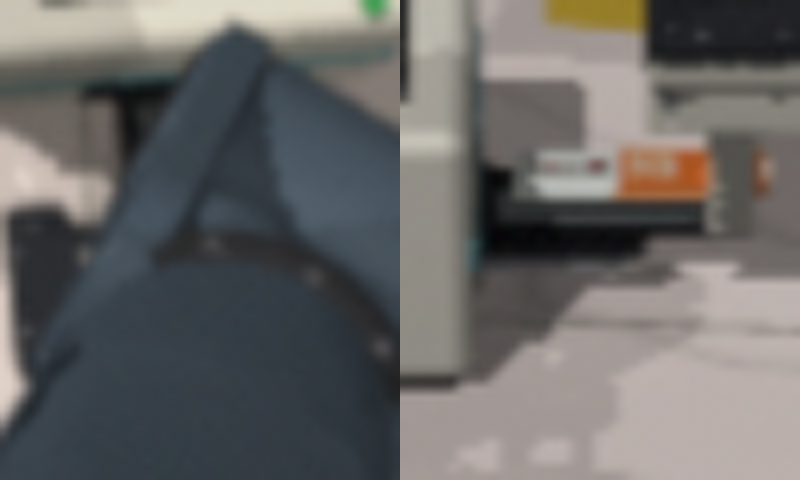

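The arm hides the tray in the top view. The side view shows the cassette level above the tray, white end inward at crop x≈535 and orange from 617 to 770. Next is its lateral offset in the side camera.

```bash
python3 - <<'E'
from meas import *
S=load('sideB')
f=lambda x,y,z:(onz(S,(264.5+(x-400)/8,159.5+y/8),z)*1000).round(1)[:2]
print('near bottom',f(620,199,.0432),'far top',f(620,149,.0502),f(540,150,.0502),'rear?',f(530,175,.0502),'handle/white',f(617,172,.0502))
# predicted pixels of the wall edges and cassette edges (crop coords) for nominal nest
y=np.radians(4.2); n=np.array([570,-234.2,30.]); X=np.array([np.cos(y),np.sin(y),0]);Y=np.array([-np.sin(y),np.cos(y),0])
for nm,p in(('near wall top outer front',n-60*X+23.5*Y+[0,0,6.5]),('far wall top front',n-60*X-23.5*Y+[0,0,6.5])):
    q=proj(S,p/1000)[0]; print(nm,((q[0]-264.5)*8+400).round(0),((q[1]-159.5)*8).round(0))
a=load('side0'); 
E
```

```text
near bottom [ 520.6 -224.4] far top [ 522.4 -253.1] [ 554.7 -250.2] rear? [ 557.  -229.2] handle/white [ 522.4 -233.9]
near wall top outer front 649.0 226.0
far wall top front 647.0 169.0
```

```bash

python3 -m crank '[[0,0,4,0,0,0],[0,0,3,0,0,0],[0,0,2,0,0,0],[0,0,1,0,0,0],[0,0,0,0,0,0]]' | grep -E 'pos|force'
python3 -m crank '[[0,0,1,0,0,0],[0,0,0.8,0,0,0],[0,0,0,0,0,0]]' | grep -E 'pos|force'
python3 go.py 476 -241.2 33.7
```

```text
position: [0.4747, -0.2418, 0.0364]
ft_force: [0.1, 0.2, -0.9]
grasp_force: 25.0
position: [0.4748, -0.2418, 0.0347]
ft_force: [-0.1, 0.3, -1.0]
grasp_force: 25.0
shift [-1.3  0.5  1. ] turn [ 0.0001 -0.0001  0.0009] | pos [ 474.8 -241.8   34.7] F [-0.1  0.3 -1. ] op 0.0296 t 16.35 q [-0.56  0.62  1.83 -0.    0.69 -2.2 ]
```

```bash

python3 -m crank '[[0,0,0.5,0,0,0],[0,0,0.3,0,0,0],[0,0,0,0,0,0]]' | grep -E 'pos|force'
python3 -m crank '[[-1,0,0,0,0,0],[-1,0,0,0,0,0],[-1,0,0,0,0,0],[0,0,0,0,0,0]]' | grep -E 'pos|force'
python3 -m crank '[[-1,0,0,0,0,0],[-1,0,0,0,0,0],[0,0,0,0,0,0]]' | grep -E 'pos|force'
```

```text
position: [0.4748, -0.2418, 0.0339]
ft_force: [-0.7, 0.4, 0.3]
grasp_force: 25.0
position: [0.478, -0.2416, 0.034]
ft_force: [0.1, 0.7, -0.5]
grasp_force: 25.0
position: [0.4799, -0.2414, 0.0339]
ft_force: [-0.2, -0.1, -0.8]
grasp_force: 25.0
```

```bash

python3 -m crank '[[-1,0,0,0,0,0],[-1,0,0,0,0,0],[0,0,0,0,0,0]]' | grep -E 'pos|force'
python3 -m crank '[[-1,0,0,0,0,0],[0,0,0,0,0,0],[0,0,0,0,0,0]]' | grep -E 'pos|force'
python3 -m crank '[[-1,0,0,0,0,0],[0,0,0,0,0,0],[0,0,0,0,0,0]]' | grep -E 'pos|force'
```

```text
position: [0.4819, -0.2413, 0.034]
ft_force: [-0.3, -0.1, -0.5]
grasp_force: 25.0
position: [0.4828, -0.2412, 0.0339]
ft_force: [-0.2, -0.4, 0.1]
grasp_force: 25.0
position: [0.483, -0.241, 0.0338]
ft_force: [-5.6, -1.8, 2.2]
grasp_force: 25.0
```

```bash

python3 -m crank '[[0.4,0,0.2,0,0,0],[0,0,0,0,0,0]]' - 25 | grep -E 'pos|force'
python3 -m crank '[[0,0,0,0,0,0],[0,0,0,0,0,0],[0,0,0,0,0,0],[0,0,0,0,0,0]]' 0.55 | grep -E 'pos|force|open'
python3 -m crank '[[0,0,-5,0,0,0],[0,0,-10,0,0,0],[0,0,-20,0,0,0],[0,0,-30,0,0,0],[5,0,-40,0,0,0],[30,0,-40,0,0,0],[40,0,-10,0,0,0],[40,0,0,0,0,0]]' | grep -E 'pos|force|open'
python3 -m crank '[[30,40,0,0,0,0],[0,45,0,0,0,0],[0,45,0,0,0,0],[0,45,0,0,0,0],[0,45,0,0,0,0],[0,0,0,0,0,0]]' | grep -E 'pos|force|open'
python3 - <<'E'
from meas import *
S=shot('side','sideC');T=shot('top','topC')
z=lambda c,x,y,w,h,k: cv2.resize(c['frame'][y:y+h,x:x+w,::-1],None,fx=k,fy=k,interpolation=cv2.INTER_CUBIC)
cv2.imwrite('pics/c7.png',np.hstack([z(T,325,175,50,60,8),z(S,265,160,50,60,8)]))
r,b=rect(T,hmask(T,(5,150,80),(20,255,255),(325,175,50,60)),.037); print(r,b)
r,b=rect(S,hmask(S,(5,150,80),(20,255,255),(265,160,60,60)),.037); print(r,b)
E
```

```text
position: [0.483, -0.2411, 0.0338]
ft_force: [-5.3, -0.6, 4.6]
grasp_force: 25.0
position: [0.4836, -0.2411, 0.0337]
ft_force: [-0.4, -0.8, 0.3]
opening: 0.0505
grasp_force: 0.0
position: [0.3682, -0.2501, 0.1913]
ft_force: [0.6, -1.5, 0.1]
opening: 0.0511
grasp_force: 0.0
position: [0.3216, -0.0287, 0.1894]
ft_force: [0.3, -0.3, 0.4]
opening: 0.0514
grasp_force: 0.0
((496.5328674316406, -238.49301147460938), (55.94546127319336, 36.175968170166016), 3.5182249546051025) [[ 467.50287 -222.15569]
 [ 469.72284 -258.2635 ]
 [ 525.56287 -254.83034]
 [ 523.3429  -218.72253]]
((499.769287109375, -234.0696258544922), (55.22248458862305, 38.514190673828125), 0.7953872680664062) [[ 471.89337 -215.19768]
 [ 472.42804 -253.70815]
 [ 527.6452  -252.94157]
 [ 527.11053 -214.4311 ]]
```

View pics/c7.png

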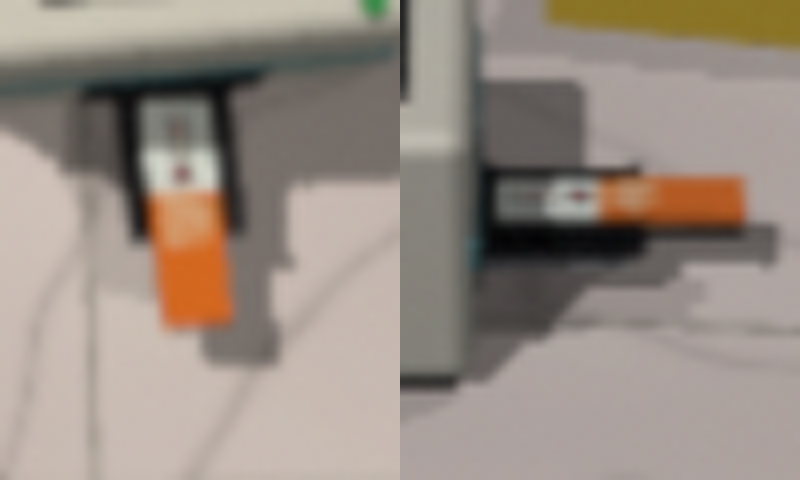

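The cassette lies flat between the tray walls, white end against the stop. Its orange end, at crop (200,325) in the top view and (745,200) in the side view, is flush with the tongue end, and the robot is clear. Handing in.

```bash
python3 -c "
from station import arm
print(arm.finish_job())"
```

```text
the job is handed in; nothing more can be done
None
```

The orange cassette is lying flat in the reader's tray, white end against the back stop and orange end outwards. The gripper has let go and is clear, the press in the incubator read no more than about 13.5 N, and the job is handed in; no verdict came back.

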